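Weigh a gift carrier on a hand scale and set it on the dispatch mat

TASK

Take the red-handled hand scale off its stand, hook it under the bar of the wooden carrier and lift slowly until the carrier hangs level about a centimetre clear of the counter; hold it still there for one second to weigh it, and never let it rise above 3 cm. Then, handling the carrier only with the scale, take it across and set it down gently, upright, on the middle of the green mat, unhook it and hang the scale back in the fork of its stand. Leave the other things on the counter where they are.

Things in the scene. Friction and masses are not known exactly. Their poses are not given: they have to be found in the camera images.
- scale: hand spring scale, upright, 0.18 kg. Origin on its vertical axis at the underside of its black collar (48 mm across, 6 mm thick). Centred 38 mm above it: red handle block 60 (own x) x 22 (own y) x 28 mm (z), gripped across its 22 mm. Below: tube 20 mm across down to z = -56 mm, from which the sprung hook hangs. Starts in the stand's fork, x axis within 0.15 rad of the stand's
- hook_saddle (a point): where the centre of the carrier's bar lies when it hangs in the scale's V-shaped hook: on the scale's axis, 95 mm below the scale's origin with the hook fully up (2.5 mm more when it hangs empty). Hook of 6 mm steel wire in the scale's x-z plane, shank at x = -14 mm; lowest point 107 mm, top of the mouth 66 mm below the scale's origin
- hook_tip (a point): upper end of the hook's tip, on the scale's +x side (x = +14 mm), 87 mm below the scale's origin with the hook fully up. The hook takes the bar from this side: a bar centred 76 mm below the scale's origin passes freely over the tip
- hook (a joint): how far the hook is pulled down out of the scale, m: 0 fully up, 0.09 the stop; spring 120 N/m (an 8 N load draws it 67 mm), well damped
- carrier: light wooden carrier tray 90 mm (x) x 120 mm (y) x 22 mm high with a round navy and gold tin (63 mm across, top at 41 mm) fixed on board, and a brass cross bar. Origin at the centre of its underside (z = 0 on the counter). Total weight unknown, 0.33 to 0.8 kg. Centre of mass under the middle of the bar
- carrier_bar (a point): middle of the carrier's brass bar, 100 mm above its origin; the bar is 8 mm thick, 114 mm long along the carrier's y, between two uprights. Two small collars (13 mm thick) on the bar leave a 20 mm wide place at its middle for the hook. Below it is free down to the tin
- stand: scale stand, fixed: wooden foot 90 x 90 x 10 mm, origin under its centre; column on its +x side; dark steel fork at 138 to 150 mm height, open to the stand's -x. Two prongs along x, 30 mm apart inside, 50 mm over all, from x = +33 mm to x = -40 mm, where their last 6 mm turn up 7 mm above the prongs' top
- stand_seat (a point): centre of the fork's top face, 150 mm above the stand's origin and straight over it: the scale's origin lies here when it hangs in the fork, tube between the prongs, collar on them
- mat: round green mat, 150 mm across, 3 mm thick, fixed on the counter; origin at the centre of its underside
- ballotin_white: bystander: white praline box with red ribbon, 52 x 65 x 72 mm; origin under its centre
- sweet_jar: bystander: glass jar of sweets with dark lid, 65 mm across, 100 mm high; origin under its centre
- tin_round_c: bystander: round green and gold tin, 65 mm across, 40 mm high; origin under its centre
- price_tag_1: bystander: gold standing price tag, 28 x 72 x 53 mm; origin under its centre
- spool_gold: bystander: white spool of gold ribbon, 57 mm across, 20 mm high; origin under its centre

How it is judged:
By the outcome, as a careful person would: the job done as asked, in the order asked, and still so for the second after the job is handed in, with the robot touching nothing.
It also fails if it takes over 72 s, if anything falls off the work surface, if the arm or the gripper's body presses on something with over 40 N, if the wrist force passes 120 N, or if a joint passes its speed limit or range.

ROBOT

A 7-joint arm with a two-finger parallel gripper is mounted at the origin on a cart in front of the work surface, level with it; the furniture and walls round the work are solid. World frame = base frame: x ahead of the robot, y to its left, z up, the work surface at z = 0. Lengths are in m, angles in rad, forces in N, time in s.
With the tool pointing down it reaches from about 0.425 to 0.925 m from the base axis. Payload 6.8 kg.
Tool frame: the origin (TCP) lies on the centre line of the jaws, within the pads' length; the fingertips stand 19 mm ahead of it and the grasp point (between the pads) is the TCP; z points along the fingers, y is the line along which they close (so a half turn about z gives the same grasp; the last joint's range is limited). The gripper opens to 85 mm and grips with 20 to 120 N. Pads are 22 mm wide; open, the fingers measure 114 mm over their backs; the gripper's body (76 mm by 85 mm) begins 54 mm behind the grasp point. The pads swing forward as they close: fully open they stand 13 mm farther back than shut.
Start: joints at [1.17, 0.477, 0.022, 1.555, -0.011, 1.109, -0.083], TCP at [0.195, -0.646, 0.25] pointing down, gripper open.
Joint ranges: [-2.96, 2.96], [-0.34, 2.1], [-1.41, 1.46], [0.24, 2.44], [-1.37, 4.51], [0.17, 1.92], [-2.96, 2.96]. Speed limits (rad/s): [2.39, 2.39, 3.14, 3.14, 3.14, 3.14, 3.14].

INTERFACE

Orientations are given as a rotation vector (axis times angle).
In Python, from bench import r gives the robot as it stands. The module is installed in compiled form; this text tells all that it offers.
- The arm moves only by the tool arm_command, never from a script. Its argument "rows" is a list of rows, each an object of numbers: "fingers": the opening, from -1 (shut) to 1 (fully open); "x", "y", "z": the shift along the tool's x, y, z in m; "ax", "ay", "az": the turn, a rotation vector about the tool's x, y, z in degrees. In form: [{"fingers": .., "x": .., "y": .., "z": .., "ax": .., "ay": .., "az": ..}, ...]. A call has 1 to 10 rows; each row shifts and turns the commanded pose from where the row before left it, along the tool's axes as they then stand; what a row does not reach is not made up. A row lasts 1/12 s, in which the tool goes at most 41.7 mm and 7.16 degrees, less where a joint would pass 70% of its speed; a pose out of reach is approached as far as the arm can. A call is refused whole if a number of a shift passes 0.0417 or a number of a turn 7.16, either way. A call with a gripper value outside its range is refused whole. The fingers move at their own pace and stop on an object; "grip_force" is the grip in N (left out, the last holds). Time passes only in rows, so rows that do not move let the fingers close. It gives the time, the measured TCP pose, the force, the opening and the grip force at its end, in the units of the state.
- r.get_obs(): the state, without advancing time (a new reading comes with each control period).
- r.grab_frame(name): name is "side" or "top"; returns a dict with "frame" (420x560x3 uint8, red, green, blue), "depth" (420x560 float32, m along the optical axis (not along the pixel's ray), 0 where there is no reading), "K" (3x3 intrinsics, pixels), "distortion" ([k1, k2, p1, p2, k3] as OpenCV has them; the pictures are not rectified), "world_from_camera" (4x4, takes a point from camera to world coordinates). Camera axes: x right, y down, z forward; pixel columns grow to the right and rows downward; lengths in m; the calibration is good to about 2 mm. A picture is of the moment at which its call begins.
- r.hand_in(): hands the job in; it is judged then, once.
The state is a dict: "clock": time; "joints": joint angles; "qvel": joint speeds; "tau": joint torques, N m; "tcp_pos": TCP position; "orientation": TCP orientation; "contact_force": force on the tool from outside, world axes, zero at the start; "moment": the same for the moment, N m; "grip_width": finger opening in m; "gripper_force": force on a finger pad.
Only numpy, scipy, OpenCV 4.12 (cv2) and the standard library are available. Lean on these libraries where they do the work, as an engineer would, in place of code of your own. Each camera call takes 0.05 s, during which the arm holds its last target. There are 200 camera calls.

## Working session

There is one attempt and no reset: what is moved stays moved. The work goes in short steps, Python scripts to look and compute and a tool call to move; the robot and the scene stay as the last step left them, time stands still between calls to the robot, and variables do not carry over. Pictures are saved under pics/ and viewed, at most 10 in all, crops included, and the job is handed in when it is done.

Besides the shell and the picture viewer there is one more tool, called after "Request:" as a command line: name --argument value ..., lists and objects as JSON in quotes. arm_command: Moves the arm, as the interface text tells. Its arguments: {"type":"object","properties":{"rows":{"type":"array"},"grip_force":{"type":"number"}},"required":["rows"]}

```bash
mkdir -p pics
cat > h.py <<'E'
import numpy as np, cv2, os, time
from bench import r
def grab(n):
    return r.grab_frame(n)
def save(f,name,crop=None,scale=1):
    im=f["frame"][:,:,::-1]
    if crop: x0,y0,x1,y1=crop; im=im[y0:y1,x0:x1]
    if scale!=1: im=cv2.resize(im,None,fx=scale,fy=scale,interpolation=cv2.INTER_CUBIC)
    cv2.imwrite("pics/"+name,im)
def cloud(f):
    h,w=f["depth"].shape
    u,v=np.meshgrid(np.arange(w),np.arange(h))
    p=cv2.undistortPoints(np.stack([u,v],-1).reshape(-1,1,2).astype(np.float64),f["K"],np.array(f["distortion"])).reshape(h,w,2)
    d=f["depth"]; P=np.dstack([p[...,0]*d,p[...,1]*d,d])
    T=f["world_from_camera"]; W=P@T[:3,:3].T+T[:3,3]
    W[d<=0]=np.nan
    return W
def ray(f,uv,z):
    p=cv2.undistortPoints(np.array(uv,float).reshape(-1,1,2),f["K"],np.array(f["distortion"])).reshape(-1,2)
    T=f["world_from_camera"]; D=np.c_[p,np.ones(len(p))]@T[:3,:3].T; o=T[:3,3]
    return o+D*((z-o[2])/D[:,2])[:,None]
E
python3 - <<'E'
from h import *
for n in("top","side"):
    f=grab(n); save(f,n+"0.png"); np.savez(n+"0.npz",**f); print(n,f["world_from_camera"].round(3).tolist(),f["K"].round(1).tolist())
o=r.get_obs(); print(o)
E
```

```text
top [[0.004, -0.997, 0.079, 0.419], [-1.0, -0.005, -0.005, 0.228], [0.005, -0.079, -0.997, 0.963], [0.0, 0.0, 0.0, 1.0]] [[382.1, 0.0, 278.9], [0.0, 382.1, 211.5], [0.0, 0.0, 1.0]]
side [[-0.859, -0.234, 0.455, 0.017], [-0.512, 0.411, -0.754, 0.997], [-0.011, -0.881, -0.473, 0.601], [0.0, 0.0, 0.0, 1.0]] [[466.6, 0.0, 282.0], [0.0, 466.6, 212.9], [0.0, 0.0, 1.0]]
{'clock': 0.1, 'joints': array([ 1.16992999,  0.47771209,  0.02235843,  1.55631492, -0.01150451,
        1.10931062, -0.08308526]), 'qvel': array([ 0.00090005, -0.00183713, -0.00120623, -0.00187892, -0.00015883,
        0.00048105, -0.00073054]), 'tau': array([ 5.72972931e-03, -5.97757137e+01,  1.61424849e+00, -2.81955153e+01,
        1.28686058e-02,  5.04462878e-03,  7.16400699e-07]), 'tcp_pos': array([ 0.19465064, -0.64581623,  0.24944271]), 'orientation': array([-3.10642870e+00, -4.58035288e-01,  5.55727886e-04]), 'contact_force': array([ 0.26080106, -0.19826638,  0.01701036]), 'moment': array([ 0.02431345, -0.03158698,  0.00572197]), 'gripper_force': 0.0, 'grip_width': 0.08555008827520501}
```

View pics/top0.png

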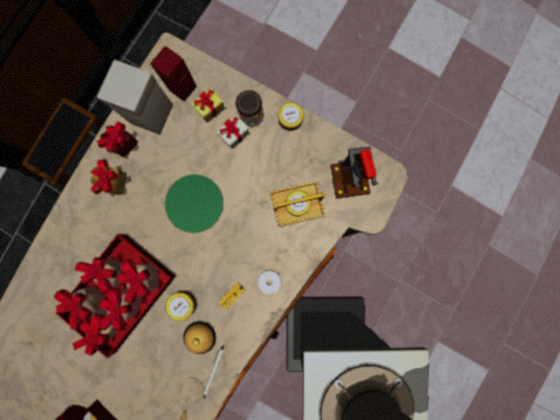

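View pics/side0.png

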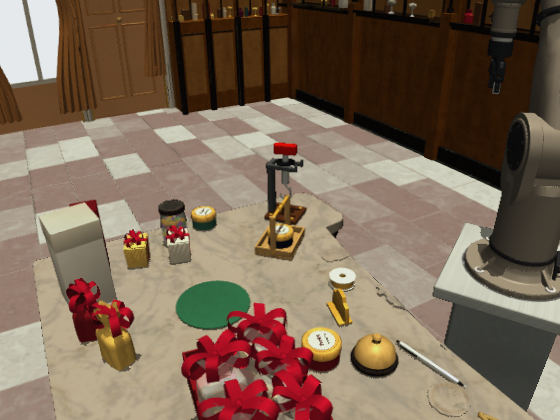

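The top view shows the stand and scale (red handle ~(367,163)), the carrier ~(298,203), and the mat ~(194,203). The side view shows the red handle at (286,149) and the column to its left, with the carrier at (280,240). Next I'll measure their positions.

```bash
cat > m.py <<'E'
from h import *
F={n:grab(n) for n in("top","side")}
import sys
def rect(P):
    (c,s,a)=cv2.minAreaRect((P[:,:2]*1000).astype(np.float32)); return np.round(c,1),np.round(s,1),round(a,1)
C={n:cloud(F[n]) for n in F}
H={n:cv2.cvtColor(F[n]["frame"],cv2.COLOR_RGB2HSV) for n in F}
def sel(n,box,lo=None,hi=None,z=(-1,1)):
    m=np.zeros(C[n].shape[:2],bool); x0,y0,x1,y1=box; m[y0:y1,x0:x1]=1
    if lo is not None: m&=cv2.inRange(H[n],np.array(lo),np.array(hi))>0
    W=C[n]; m&=(W[...,2]>z[0])&(W[...,2]<z[1]); return m
E
python3 - <<'E'
from m import *
def show(t,n,m):
    P=C[n][m]; 
    if len(P)<5: print(t,n,len(P)); return
    print(t,n,len(P),"med",np.median(P,0).round(4),"lo",np.percentile(P,3,axis=0).round(4),"hi",np.percentile(P,97,axis=0).round(4),rect(P))
# table z
for n,b in(("top",(230,150,260,240)),("side",(220,240,250,270))): show("table",n,sel(n,b))
show("mat","top",sel("top",(150,160,240,250),(60,100,40),(90,255,200)))
show("mat","side",sel("side",(165,270,260,340),(60,100,40),(90,255,200)))
for n,b in(("top",(335,140,385,205)),("side",(260,130,310,225))):
    m=sel(n,b,(0,150,100),(6,255,255))|sel(n,b,(174,150,100),(179,255,255)); show("red",n,m)
    z=C[n][m][:,2]; show("redtop",n,m&(C[n][...,2]>np.percentile(z,60)))
    show("foot",n,sel(n,b,z=(0.006,0.016)))
    show("fork",n,sel(n,b,z=(0.132,0.155)))
for n,b in(("top",(255,170,340,240)),("side",(245,185,315,265))):
    show("tray",n,sel(n,b,z=(0.012,0.03)))
    show("bar",n,sel(n,b,z=(0.09,0.115)))
# mm per px footprint: edges via rays
E
python3 - <<'E'
from h import *
import numpy as np
f=dict(np.load("top0.npz")); g=dict(np.load("side0.npz"))
a=cv2.resize(f["frame"][130:245,255:400],None,fx=4,fy=4,interpolation=cv2.INTER_CUBIC)
cv2.imwrite("pics/topc.png",a[:,:,::-1])
b=cv2.resize(g["frame"][130:265,235:345],None,fx=4.4,fy=4.4,interpolation=cv2.INTER_CUBIC)
cv2.imwrite("pics/sidec.png",b[:,:,::-1])
E
```

```text
table top 2693 med [ 0.5379  0.311  -0.0032] lo [ 0.431   0.2749 -0.0064] hi [6.489e-01 3.469e-01 1.000e-04] (array([540.3, 311.2]), array([229.4,  75. ]), 0.6)
table side 895 med [ 0.589   0.2686 -0.0022] lo [ 0.5399  0.211  -0.0045] hi [ 6.422e-01  3.208e-01 -1.000e-04] (array([593. , 266.1]), array([ 72.1, 134.2]), 34.4)
mat top 2499 med [0.5157 0.4396 0.0031] lo [ 4.528e-01  3.775e-01 -1.000e-04] hi [0.5776 0.5019 0.0063] (array([516.5, 440. ]), array([143. , 141.7]), 0.4)
mat side 2585 med [0.5184 0.4442 0.003 ] lo [0.4579 0.3784 0.0008] hi [0.5826 0.5061 0.0052] (array([518.7, 440.5]), array([145.9, 148.9]), 54.3)
red top 289 med [0.5798 0.0433 0.2009] lo [0.553  0.0309 0.1957] hi [0.6067 0.0557 0.2037] (array([580.4,  42.3]), array([59.6, 20.7]), 15.0)
redtop top 116 med [0.5775 0.0426 0.2022] lo [0.5567 0.0313 0.2014] hi [0.6054 0.0537 0.2041] (array([581.2,  43.3]), array([54.3, 18.8]), 13.8)
foot top 781 med [0.5654 0.0536 0.0097] lo [ 0.535  -0.0019  0.0067] hi [0.6134 0.0815 0.0129] (array([579.6,  42.4]), array([90.3, 90.4]), 7.6)
fork top 351 med [0.5913 0.0588 0.1495] 
[... 558 characters left out ...]
821 0.0623 0.1488] lo [0.544  0.0184 0.1388] hi [0.6264 0.0725 0.1541] (array([587.4,  45.2]), array([86.7, 54. ]), 7.8)
tray top 347 med [0.5207 0.1735 0.0212] lo [0.4629 0.1115 0.0131] hi [0.5681 0.243  0.025 ] (array([522.9, 150.6]), array([ 94.8, 181.6]), 15.9)
bar top 209 med [0.5139 0.1782 0.1032] lo [0.4997 0.1224 0.0991] hi [0.5302 0.2348 0.1069] (array([514.9, 179.1]), array([ 13.5, 119.8]), 13.2)
tray side 662 med [0.5099 0.1942 0.0195] lo [0.466  0.0161 0.0122] hi [0.6202 0.2431 0.0282] (array([546. , 119.4]), array([110.4, 264.5]), 24.8)
bar side 169 med [0.5158 0.1893 0.1035] lo [0.5003 0.1209 0.0915] hi [0.5338 0.237  0.1071] (array([532.9, 139.6]), array([ 26. , 204.2]), 20.1)
```

View pics/topc.png

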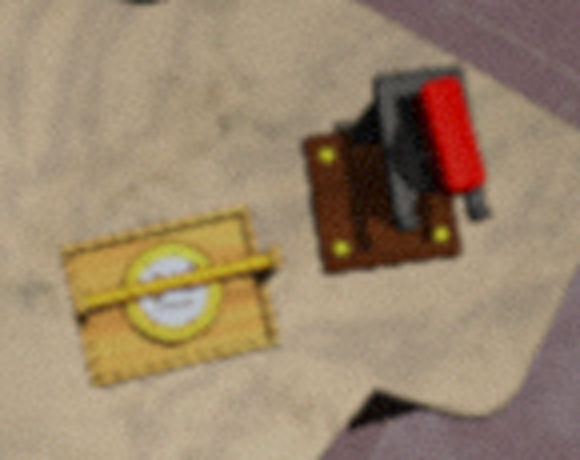

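View pics/sidec.png

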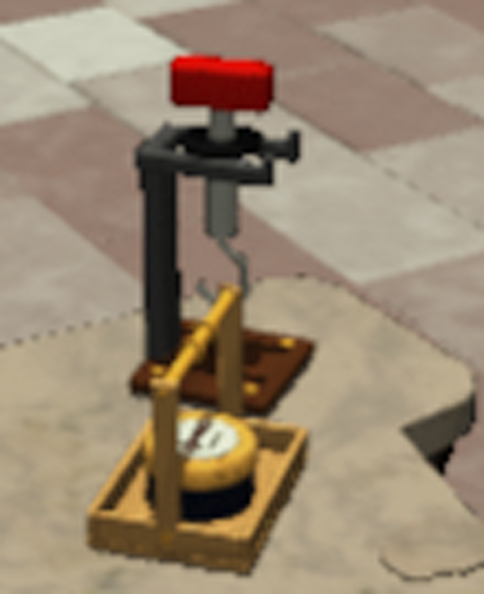

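The top crop has the stand's fork opening towards -x with yaw about 8°, the handle's yaw at about 14°, and the bar's at about 12.5° with its middle near (170,283). The side crop shows the hook tip on the column (+x) side. So the hook can enter the bar from the carrier's -x side, moving +x.

```bash
cat >> h.py <<'E'
from scipy.spatial.transform import Rotation as Rn
def to(pos,yaw=None):
    "shift in tool axes and yaw turn (about tool z) to a target"
    o=r.get_obs(); R=Rn.from_rotvec(o["orientation"]).as_matrix()
    d=(np.array(pos)-o["tcp_pos"])
    y=np.degrees(np.arctan2(R[1,0],R[0,0]))
    print("t",round(o["clock"],2),"tcp",o["tcp_pos"].round(4),"yaw",y.round(2),"zaxis",R[:,2].round(4),"F",o["contact_force"].round(2),"w",round(o["grip_width"],4))
    if yaw is not None:
        # tool x at yaw, tool z down: shift to give in final-yaw axes and current axes
        a=np.radians(yaw); Rf=np.array([[np.cos(a),np.sin(a),0],[np.sin(a),-np.cos(a),0],[0,0,-1]])
        print(" shift current axes mm",(R.T@d*1000).round(1)," in axes after turn",(Rf.T@d*1000).round(1)); print(" turn rv deg",np.degrees(Rn.from_matrix(R.T@Rf).as_rotvec()).round(2))
E
python3 -c "
from h import *
to((0.5815,0.0433,0.275),13.5)"
```

```text
t 0.2 tcp [ 0.1947 -0.646   0.2497] yaw 16.77 zaxis [-4.e-04  1.e-03 -1.e+00] F [-0.17 -0.52  0.44] w 0.0856
 shift current axes mm [ 569.3 -548.4  -24.7]  in axes after turn [ 537.  -579.9  -25.3]
 turn rv deg [-0.06  0.01  3.27]
```

Request:
arm_command --rows '[{"az": 3.27, "z": -0.025}, {"x": 0.01, "y": -0.0108}, {"x": 0.02, "y": -0.0216}, {"x": 0.02, "y": -0.0216}, {"x": 0.02, "y": -0.0216}, {"x": 0.02, "y": -0.0216}, {"x": 0.02, "y": -0.0216}, {"x": 0.02, "y": -0.0216}, {"x": 0.02, "y": -0.0216}, {"x": 0.02, "y": -0.0216}]'

```text
validation failed for argument at $.ro...
```

Request:
arm_command --rows '[{"x": 0.022, "y": -0.02376}, {"x": 0.022, "y": -0.02376}, {"x": 0.022, "y": -0.02376}, {"x": 0.022, "y": -0.02376}, {"x": 0.022, "y": -0.02376}, {"x": 0.022, "y": -0.02376}, {"x": 0.022, "y": -0.02376}, {"x": 0.022, "y": -0.02376}, {"x": 0.022, "y": -0.02376}, {"x": 0.022, "y": -0.02376}]'

```text
validation failed for argument at $.ro...
```

Request:
arm_command --rows '[{"x": 0.022, "y": -0.02376}, {"x": 0.022, "y": -0.02376}, {"x": 0.022, "y": -0.02376}, {"x": 0.022, "y": -0.02376}, {"x": 0.022, "y": -0.02376}, {"x": 0.018, "y": -0.0194}, {"x": 0.01, "y": -0.0108}, {"x": 0.006, "y": -0.0065}, {"x": 0.003, "y": -0.0032}, {}]'

```text
validation failed for argument at $.ro...
```

```bash
python3 -c "
from h import *
to((0.5815,0.0433,0.190),13.5)
for n in('side',):
    f=grab(n); save(f,'s1.png',(200,60,400,210),4)"
```

```text
t 0.2 tcp [ 0.1947 -0.646   0.2497] yaw 16.77 zaxis [-4.e-04  1.e-03 -1.e+00] F [-0.17 -0.52  0.44] w 0.0856
 shift current axes mm [ 569.3 -548.3   60.3]  in axes after turn [ 537.  -579.9   59.7]
 turn rv deg [-0.06  0.01  3.27]
```

View pics/s1.png

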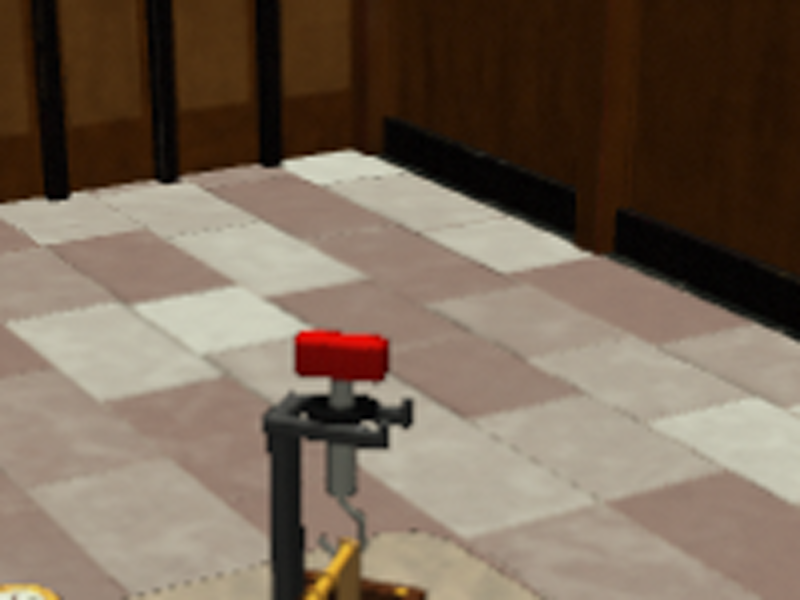

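The picture shows the arm hasn't moved: all three calls were refused. The rows probably need every field, so I'll test that with one row.

Request:
arm_command --rows '[{"fingers": 1, "x": 0, "y": 0, "z": -0.025, "ax": 0, "ay": 0, "az": 3.27}, {"fingers": 1, "x": 0.01, "y": -0.0108, "z": 0, "ax": 0, "ay": 0, "az": 0}, {"fingers": 1, "x": 0.02, "y": -0.0216, "z": 0, "ax": 0, "ay": 0, "az": 0}, {"fingers": 1, "x": 0.02, "y": -0.0216, "z": 0, "ax": 0, "ay": 0, "az": 0}, {"fingers": 1, "x": 0.02, "y": -0.0216, "z": 0, "ax": 0, "ay": 0, "az": 0}, {"fingers": 1, "x": 0.02, "y": -0.0216, "z": 0, "ax": 0, "ay": 0, "az": 0}, {"fingers": 1, "x": 0.02, "y": -0.0216, "z": 0, "ax": 0, "ay": 0, "az": 0}, {"fingers": 1, "x": 0.02, "y": -0.0216, "z": 0, "ax": 0, "ay": 0, "az": 0}, {"fingers": 1, "x": 0.02, "y": -0.0216, "z": 0, "ax": 0, "ay": 0, "az": 0}, {"fingers": 1, "x": 0.02, "y": -0.0216, "z": 0, "ax": 0, "ay": 0, "az": 0}]'

```text
clock: 1.08
tcp_pos: [0.3177, -0.4267, 0.2754]
orientation: [3.12, 0.369, 0.0]
contact_force: [1.6, -0.2, -0.2]
grip_width: 0.0854
gripper_force: 0.0
```

Request:
arm_command --rows '[{"fingers": 1, "x": 0.022, "y": -0.02376, "z": 0, "ax": 0, "ay": 0, "az": 0}, {"fingers": 1, "x": 0.022, "y": -0.02376, "z": 0, "ax": 0, "ay": 0, "az": 0}, {"fingers": 1, "x": 0.022, "y": -0.02376, "z": 0, "ax": 0, "ay": 0, "az": 0}, {"fingers": 1, "x": 0.022, "y": -0.02376, "z": 0, "ax": 0, "ay": 0, "az": 0}, {"fingers": 1, "x": 0.022, "y": -0.02376, "z": 0, "ax": 0, "ay": 0, "az": 0}, {"fingers": 1, "x": 0.022, "y": -0.02376, "z": 0, "ax": 0, "ay": 0, "az": 0}, {"fingers": 1, "x": 0.022, "y": -0.02376, "z": 0, "ax": 0, "ay": 0, "az": 0}, {"fingers": 1, "x": 0.022, "y": -0.02376, "z": 0, "ax": 0, "ay": 0, "az": 0}, {"fingers": 1, "x": 0.022, "y": -0.02376, "z": 0, "ax": 0, "ay": 0, "az": 0}, {"fingers": 1, "x": 0.022, "y": -0.02376, "z": 0, "ax": 0, "ay": 0, "az": 0}]'

```text
clock: 1.92
tcp_pos: [0.4761, -0.1442, 0.2754]
orientation: [3.12, 0.369, 0.0]
contact_force: [1.1, -0.3, -0.5]
grip_width: 0.0853
gripper_force: 0.0
```

Request:
arm_command --rows '[{"fingers": 1, "x": 0.022, "y": -0.02376, "z": 0, "ax": 0, "ay": 0, "az": 0}, {"fingers": 1, "x": 0.022, "y": -0.02376, "z": 0, "ax": 0, "ay": 0, "az": 0}, {"fingers": 1, "x": 0.022, "y": -0.02376, "z": 0, "ax": 0, "ay": 0, "az": 0}, {"fingers": 1, "x": 0.022, "y": -0.02376, "z": 0, "ax": 0, "ay": 0, "az": 0}, {"fingers": 1, "x": 0.022, "y": -0.02376, "z": 0, "ax": 0, "ay": 0, "az": 0}, {"fingers": 1, "x": 0.018, "y": -0.0194, "z": 0, "ax": 0, "ay": 0, "az": 0}, {"fingers": 1, "x": 0.01, "y": -0.0108, "z": 0, "ax": 0, "ay": 0, "az": 0}, {"fingers": 1, "x": 0.006, "y": -0.0065, "z": 0, "ax": 0, "ay": 0, "az": 0}, {"fingers": 1, "x": 0.003, "y": -0.0032, "z": 0, "ax": 0, "ay": 0, "az": 0}, {"fingers": 1, "x": 0, "y": 0, "z": 0, "ax": 0, "ay": 0, "az": 0}]'

```text
clock: 2.75
tcp_pos: [0.5816, 0.0431, 0.2751]
orientation: [3.12, 0.37, -0.001]
contact_force: [-0.8, -0.7, -0.3]
grip_width: 0.0852
gripper_force: 0.0
```

```bash
python3 -c "
from h import *
to((0.5815,0.0433,0.190),13.5)"
```

```text
t 2.75 tcp [0.5816 0.0431 0.2751] yaw 13.53 zaxis [-3.e-04 -0.e+00 -1.e+00] F [-0.84 -0.68 -0.33] w 0.0852
 shift current axes mm [-0.  -0.2 85.1]  in axes after turn [-0.  -0.2 85.1]
 turn rv deg [-0.    0.02  0.03]
```

Request:
arm_command --rows '[{"fingers": 1, "x": 0, "y": 0, "z": 0.014, "ax": 0, "ay": 0, "az": 0}, {"fingers": 1, "x": 0, "y": 0, "z": 0.02, "ax": 0, "ay": 0, "az": 0}, {"fingers": 0.2, "x": 0, "y": 0, "z": 0.02, "ax": 0, "ay": 0, "az": 0}, {"fingers": 0, "x": 0, "y": 0, "z": 0.018, "ax": 0, "ay": 0, "az": 0}, {"fingers": -0.1, "x": 0, "y": 0, "z": 0.009, "ax": 0, "ay": 0, "az": 0}, {"fingers": -0.2, "x": 0, "y": 0, "z": 0.004, "ax": 0, "ay": 0, "az": 0}, {"fingers": -0.3, "x": 0, "y": 0, "z": 0, "ax": 0, "ay": 0, "az": 0}, {"fingers": -0.4, "x": 0, "y": 0, "z": 0, "ax": 0, "ay": 0, "az": 0}, {"fingers": -0.5, "x": 0, "y": 0, "z": 0, "ax": 0, "ay": 0, "az": 0}, {"fingers": -0.6, "x": 0, "y": 0, "z": 0, "ax": 0, "ay": 0, "az": 0}]' --grip_force 50

```text
clock: 3.58
tcp_pos: [0.5822, 0.0428, 0.1915]
orientation: [3.119, 0.369, 0.003]
contact_force: [-0.2, -0.6, 2.1]
grip_width: 0.021
gripper_force: 49.3
```

Request:
arm_command --rows '[{"fingers": -0.8, "x": 0, "y": 0, "z": 0, "ax": 0, "ay": 0, "az": 0}, {"fingers": -1, "x": 0, "y": 0, "z": 0, "ax": 0, "ay": 0, "az": 0}, {"fingers": -1, "x": 0, "y": 0, "z": 0, "ax": 0, "ay": 0, "az": 0}, {"fingers": -1, "x": 0, "y": 0, "z": 0, "ax": 0, "ay": 0, "az": 0}]' --grip_force 60

```text
clock: 3.92
tcp_pos: [0.5823, 0.0428, 0.1916]
orientation: [3.119, 0.369, 0.003]
contact_force: [-1.7, -1.1, 5.6]
grip_width: 0.0208
gripper_force: 59.2
```

Run:
```python
from m import *
to((0.5815,0.0433,0.205),13.5)
save(F["side"],'s2.png',(235,110,345,210),5)
```

```text
t 4.02 tcp [0.5823 0.0428 0.1916] yaw 13.49 zaxis [ 2.e-03 -3.e-04 -1.e+00] F [-1.68 -1.16  6.55] w 0.0214
 shift current axes mm [ -0.6  -0.6 -13.4]  in axes after turn [ -0.6  -0.7 -13.4]
 turn rv deg [ 0.04 -0.11 -0.01]
```

View pics/s2.png

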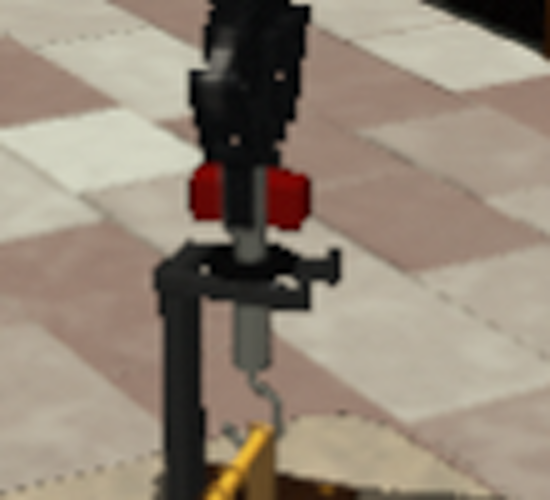

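The gripper holds the red handle squarely at about (250,195) in the crop, and the collar still sits on the fork. I'll lift straight up through the fork and then refine the bar's position.

Request:
arm_command --rows '[{"fingers": -1, "x": 0, "y": 0, "z": -0.003, "ax": 0, "ay": 0, "az": 0}, {"fingers": -1, "x": 0, "y": 0, "z": -0.006, "ax": 0, "ay": 0, "az": 0}, {"fingers": -1, "x": 0, "y": 0, "z": -0.012, "ax": 0, "ay": 0, "az": 0}, {"fingers": -1, "x": 0, "y": 0, "z": -0.018, "ax": 0, "ay": 0, "az": 0}, {"fingers": -1, "x": 0, "y": 0, "z": -0.022, "ax": 0, "ay": 0, "az": 0}, {"fingers": -1, "x": 0, "y": 0, "z": -0.022, "ax": 0, "ay": 0, "az": 0}, {"fingers": -1, "x": 0, "y": 0, "z": -0.022, "ax": 0, "ay": 0, "az": 0}, {"fingers": -1, "x": 0, "y": 0, "z": -0.016, "ax": 0, "ay": 0, "az": 0}, {"fingers": -1, "x": 0, "y": 0, "z": -0.009, "ax": 0, "ay": 0, "az": 0}, {"fingers": -1, "x": 0, "y": 0, "z": 0, "ax": 0, "ay": 0, "az": 0}]'

```text
clock: 4.85
tcp_pos: [0.5825, 0.0434, 0.3231]
orientation: [-3.12, -0.37, -0.007]
contact_force: [0.9, -0.2, -1.7]
grip_width: 0.0215
gripper_force: 58.7
```

```bash
cat > bar.py <<'E'
from m import *
def comp(m):
    k,l,s,_=cv2.connectedComponentsWithStats(m.astype(np.uint8)); return l==1+np.argmax(s[1:,4])
def bar(n,box,z=(0.085,0.12)):
    m=comp(sel(n,box,(12,90,60),(32,255,255),z)); P=C[n][m]; zc=np.median(P[:,2]); P=P[abs(P[:,2]-zc)<0.006]
    c,s,a=rect(P); 
    q=P[:,:2]-np.median(P[:,:2],0); v=np.linalg.svd(q,full_matrices=0)[2][0]; v=v*np.sign(v[1])
    t=P[:,:2]@v; md=(np.percentile(t,1)+np.percentile(t,99))/2; w=np.array([-v[1],v[0]]); ctr=md*v+np.median(P[:,:2]@w)*w
    print(n,len(P),"z",zc.round(4),"rect",c,s,a,"fit ctr",ctr.round(4),"yaw",np.degrees(np.arctan2(-v[0],v[1])).round(2),"len",np.ptp(t).round(4))
E
python3 - <<'E'
from bar import *
bar("top",(255,170,340,240)); bar("side",(255,185,305,250))
to((0,0,0),13.5)
# scale yaw / tilt: red block
for n,b in(("top",(330,90,420,190)),("side",(230,60,330,160))):
    m=sel(n,b,(0,150,60),(6,255,255),(0.25,0.36))|sel(n,b,(174,150,60),(179,255,255),(0.25,0.36)); P=C[n][m]; print("red",n,len(P),P.mean(0).round(4) if len(P) else "")
E
```

```text
top 202 z 0.1032 rect [515. 179.] [ 12.8 119.8] 13.9 fit ctr [0.5145 0.1788] yaw 13.64 len 0.1199
side 138 z 0.103 rect [518.9 177.8] [ 13.1 121.7] 13.4 fit ctr [0.5172 0.1776] yaw 12.87 len 0.1217
t 4.95 tcp [0.5812 0.043  0.32  ] yaw 13.51 zaxis [-4.e-04 -1.e-04 -1.e+00] F [ 0.1   0.12 -1.82] w 0.0211
 shift current axes mm [-575.1  -94.   320.2]  in axes after turn [-575.2  -93.9  320. ]
 turn rv deg [0.   0.03 0.01]
red top 124 [0.5599 0.0413 0.3318]
red side 184 [0.5768 0.0505 0.3212]
```

Request:
arm_command --rows '[{"fingers": -1, "x": -0.004, "y": -0.0076, "z": 0, "ax": 0, "ay": 0, "az": 0}, {"fingers": -1, "x": -0.008, "y": -0.0153, "z": 0, "ax": 0, "ay": 0, "az": 0}, {"fingers": -1, "x": -0.008, "y": -0.0153, "z": 0, "ax": 0, "ay": 0, "az": 0}, {"fingers": -1, "x": -0.008, "y": -0.0153, "z": 0, "ax": 0, "ay": 0, "az": 0}, {"fingers": -1, "x": -0.008, "y": -0.0153, "z": 0, "ax": 0, "ay": 0, "az": 0}, {"fingers": -1, "x": -0.008, "y": -0.0153, "z": 0, "ax": 0, "ay": 0, "az": 0}, {"fingers": -1, "x": -0.008, "y": -0.0153, "z": 0, "ax": 0, "ay": 0, "az": 0}, {"fingers": -1, "x": -0.008, "y": -0.0153, "z": 0, "ax": 0, "ay": 0, "az": 0}, {"fingers": -1, "x": -0.008, "y": -0.0153, "z": 0, "ax": 0, "ay": 0, "az": 0}, {"fingers": -1, "x": -0.006, "y": -0.0115, "z": 0, "ax": 0, "ay": 0, "az": 0}]'

```text
clock: 5.78
tcp_pos: [0.4737, 0.1659, 0.32]
orientation: [-3.119, -0.375, 0.002]
contact_force: [-0.8, 0.6, -2.1]
grip_width: 0.0213
gripper_force: 58.7
```

Request:
arm_command --rows '[{"fingers": -1, "x": -0.003, "y": -0.0057, "z": 0, "ax": 0, "ay": 0, "az": 0}, {"fingers": -1, "x": 0, "y": 0, "z": 0.007, "ax": 0, "ay": 0, "az": 0}, {"fingers": -1, "x": 0, "y": 0, "z": 0.014, "ax": 0, "ay": 0, "az": 0}, {"fingers": -1, "x": 0, "y": 0, "z": 0.016, "ax": 0, "ay": 0, "az": 0}, {"fingers": -1, "x": 0, "y": 0, "z": 0.016, "ax": 0, "ay": 0, "az": 0}, {"fingers": -1, "x": 0, "y": 0, "z": 0.016, "ax": 0, "ay": 0, "az": 0}, {"fingers": -1, "x": 0, "y": 0, "z": 0.014, "ax": 0, "ay": 0, "az": 0}, {"fingers": -1, "x": 0, "y": 0, "z": 0.011, "ax": 0, "ay": 0, "az": 0}, {"fingers": -1, "x": 0, "y": 0, "z": 0.0055, "ax": 0, "ay": 0, "az": 0}, {"fingers": -1, "x": 0, "y": 0, "z": 0, "ax": 0, "ay": 0, "az": 0}]'

```text
clock: 6.62
tcp_pos: [0.4718, 0.1674, 0.2193]
orientation: [3.119, 0.369, -0.004]
contact_force: [-0.1, -0.1, -1.1]
grip_width: 0.0213
gripper_force: 58.7
```

Run:
```python
from m import *
to((0.5158,0.1785,0.2206),13.5)
save(F["side"],'s3.png',(215,140,345,250),5)
```

```text
t 6.72 tcp [0.4727 0.1681 0.221 ] yaw 13.49 zaxis [ 3.e-04  2.e-04 -1.e+00] F [-0.71  1.15 -0.61] w 0.0207
 shift current axes mm [44.4 -0.   0.5]  in axes after turn [44.4 -0.   0.4]
 turn rv deg [-0.01 -0.02 -0.01]
```

View pics/s3.png

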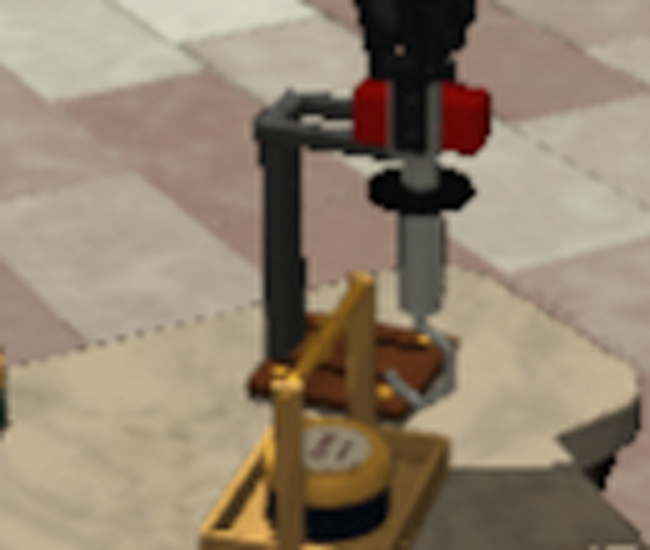

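The hook hangs on the carrier's near side with its tip at crop (388,373), level with the bar (middle ~(325,330)). I'll check the predicted hook tip against that pixel.

Run:
```python
from h import *
g=dict(np.load("side0.npz")); T=np.linalg.inv(g["world_from_camera"])
def pr(p): return cv2.projectPoints(np.array([p],float),cv2.Rodrigues(T[:3,:3])[0],T[:3,3],g["K"],np.array(g["distortion"]))[0].ravel()
def crop(p): return ((pr(p)-[215,140])*5).round(1)
a=np.radians(13.5);X=np.array([np.cos(a),np.sin(a),0]);Y=np.array([-np.sin(a),np.cos(a),0])
o=np.array([0.4727,0.1681,0.1794])
print("tip",crop(o+X*.014-[0,0,.0895]),"low",crop(o-[0,0,.1095]),"tubebottom",crop(o-[0,0,.056]),"collar L/R",crop(o+X*.024),crop(o-X*.024))
b=np.array([0.5158,0.1785,0.1]); print("bar mid",crop(b),"ends",crop(b+Y*.057),crop(b-Y*.057),"10mm X",crop(b+X*.01)-crop(b))
```

```text
tip [389.7 366.3] low [418.6 408.2] tubebottom [419.3 305.4] collar L/R [368.1 186.5] [472.7 198.6]
bar mid [326.8 338.6] ends [288.2 395.9] [362.1 286.2] 10mm X [-20.5  -2.8]
```

Request:
arm_command --rows '[{"fingers": -1, "x": 0.003, "y": 0, "z": 0, "ax": 0, "ay": 0, "az": 0}, {"fingers": -1, "x": 0.005, "y": 0, "z": 0, "ax": 0, "ay": 0, "az": 0}, {"fingers": -1, "x": 0.005, "y": 0, "z": 0, "ax": 0, "ay": 0, "az": 0}, {"fingers": -1, "x": 0.005, "y": 0, "z": 0, "ax": 0, "ay": 0, "az": 0}, {"fingers": -1, "x": 0.005, "y": 0, "z": 0, "ax": 0, "ay": 0, "az": 0}, {"fingers": -1, "x": 0.005, "y": 0, "z": 0, "ax": 0, "ay": 0, "az": 0}, {"fingers": -1, "x": 0.005, "y": 0, "z": 0, "ax": 0, "ay": 0, "az": 0}, {"fingers": -1, "x": 0.005, "y": 0, "z": 0, "ax": 0, "ay": 0, "az": 0}, {"fingers": -1, "x": 0.004, "y": 0, "z": 0, "ax": 0, "ay": 0, "az": 0}, {"fingers": -1, "x": 0.002, "y": 0, "z": 0, "ax": 0, "ay": 0, "az": 0}]'

```text
clock: 7.55
tcp_pos: [0.5157, 0.1786, 0.2207]
orientation: [-3.12, -0.369, -0.0]
contact_force: [0.8, -0.1, -1.6]
grip_width: 0.0209
gripper_force: 58.7
```

Run:
```python
from bar import *
to((0.5158,0.1785,0.2391),13.5)
save(F["side"],'s4.png',(215,140,345,250),5)
bar("side",(245,185,305,250))
```

```text
t 7.65 tcp [0.5154 0.1785 0.2207] yaw 13.5 zaxis [-1.e-04  2.e-04 -1.e+00] F [ 0.53  0.6  -1.36] w 0.0213
 shift current axes mm [  0.4   0.1 -18.4]  in axes after turn [  0.4   0.1 -18.4]
 turn rv deg [-0.01  0.    0.  ]
side 89 z 0.1028 rect [510.9 201.6] [17.3 74.2] 14.6 fit ctr [0.5118 0.2028] yaw 14.11 len 0.0741
```

View pics/s4.png

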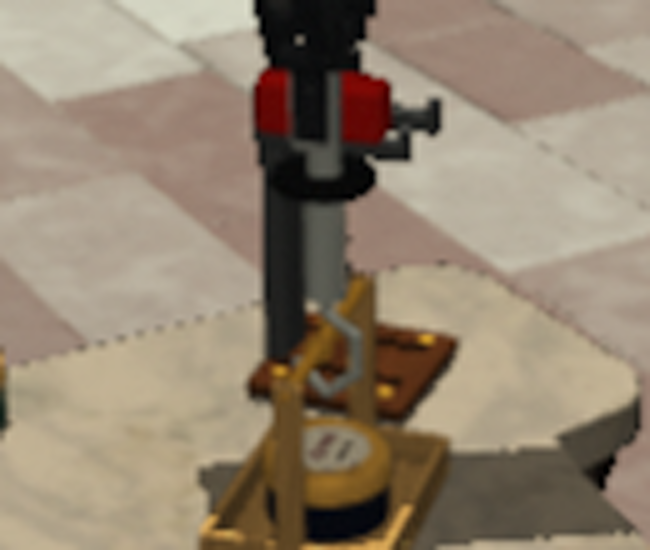

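The hook now encloses the bar at crop (330,345) and the carrier hasn't moved. I'll raise it slowly and watch the force.

Request:
arm_command --rows '[{"fingers": -1, "x": 0, "y": 0, "z": -0.003, "ax": 0, "ay": 0, "az": 0}, {"fingers": -1, "x": 0, "y": 0, "z": -0.005, "ax": 0, "ay": 0, "az": 0}, {"fingers": -1, "x": 0, "y": 0, "z": -0.004, "ax": 0, "ay": 0, "az": 0}, {"fingers": -1, "x": 0, "y": 0, "z": -0.003, "ax": 0, "ay": 0, "az": 0}, {"fingers": -1, "x": 0, "y": 0, "z": -0.003, "ax": 0, "ay": 0, "az": 0}, {"fingers": -1, "x": 0, "y": 0, "z": -0.003, "ax": 0, "ay": 0, "az": 0}, {"fingers": -1, "x": 0, "y": 0, "z": -0.003, "ax": 0, "ay": 0, "az": 0}, {"fingers": -1, "x": 0, "y": 0, "z": -0.003, "ax": 0, "ay": 0, "az": 0}, {"fingers": -1, "x": 0, "y": 0, "z": -0.003, "ax": 0, "ay": 0, "az": 0}, {"fingers": -1, "x": 0, "y": 0, "z": -0.003, "ax": 0, "ay": 0, "az": 0}]' --grip_force 80

```text
clock: 8.48
tcp_pos: [0.5151, 0.1784, 0.254]
orientation: [-3.12, -0.37, 0.0]
contact_force: [0.8, -0.3, -4.6]
grip_width: 0.0209
gripper_force: 82.4
```

Request:
arm_command --rows '[{"fingers": -1, "x": 0, "y": 0, "z": -0.003, "ax": 0, "ay": 0, "az": 0}, {"fingers": -1, "x": 0, "y": 0, "z": -0.003, "ax": 0, "ay": 0, "az": 0}, {"fingers": -1, "x": 0, "y": 0, "z": -0.002, "ax": 0, "ay": 0, "az": 0}, {"fingers": -1, "x": 0, "y": 0, "z": 0, "ax": 0, "ay": 0, "az": 0}, {"fingers": -1, "x": 0, "y": 0, "z": 0, "ax": 0, "ay": 0, "az": 0}]'

```text
clock: 8.9
tcp_pos: [0.5151, 0.1783, 0.2618]
orientation: [3.12, 0.369, -0.0]
contact_force: [0.8, 0.5, -5.3]
grip_width: 0.0208
gripper_force: 82.3
```

```bash
cat > tray.py <<'E'
from bar import *
# side view: tray/tin/bar heights by depth
def hts(box=(235,185,320,275)):
    b=sel("side",box,(12,60,40),(32,255,255),(0.085,0.16)); P=C["side"][b]; 
    if len(P): print("bar top z (side)",np.percentile(P[:,2],[50,90]).round(4),len(P))
def frames(k=6):
    zs=[]
    for _ in range(k):
        o=r.get_obs(); zs.append(o["contact_force"][2]); grab("side")
    print("Fz",np.mean(zs).round(2),np.std(zs).round(2))
E
python3 - <<'E'
from tray import *
to((0.5158,0.1785,0.2391),13.5); hts(); frames(4)
bar("side",(240,175,310,250),(0.085,.14)); bar("top",(255,170,340,240),(0.085,.14))
E
```

```text
t 9.0 tcp [0.515  0.1783 0.2616] yaw 13.51 zaxis [-3.e-04 -2.e-04 -1.e+00] F [ 0.07  0.37 -3.97] w 0.0205
 shift current axes mm [ 0.8  0.  22.5]  in axes after turn [ 0.8  0.  22.5]
 turn rv deg [0.01 0.02 0.01]
bar top z (side) [0.1033 0.1073] 189
Fz -3.91 0.51
side 103 z 0.1029 rect [516.1 193.7] [15.9 92.4] 14.0 fit ctr [0.5134 0.1935] yaw 12.45 len 0.0924
top 76 z 0.1038 rect [504.3 214.4] [12.  45.5] 10.2 fit ctr [0.505 0.215] yaw 12.39 len 0.0453
```

Request:
arm_command --rows '[{"fingers": -1, "x": 0, "y": 0, "z": -0.002, "ax": 0, "ay": 0, "az": 0}, {"fingers": -1, "x": 0, "y": 0, "z": -0.002, "ax": 0, "ay": 0, "az": 0}, {"fingers": -1, "x": 0, "y": 0, "z": -0.002, "ax": 0, "ay": 0, "az": 0}, {"fingers": -1, "x": 0, "y": 0, "z": -0.002, "ax": 0, "ay": 0, "az": 0}, {"fingers": -1, "x": 0, "y": 0, "z": -0.002, "ax": 0, "ay": 0, "az": 0}, {"fingers": -1, "x": 0, "y": 0, "z": -0.002, "ax": 0, "ay": 0, "az": 0}, {"fingers": -1, "x": 0, "y": 0, "z": -0.0015, "ax": 0, "ay": 0, "az": 0}, {"fingers": -1, "x": 0, "y": 0, "z": -0.0005, "ax": 0, "ay": 0, "az": 0}, {"fingers": -1, "x": 0, "y": 0, "z": 0, "ax": 0, "ay": 0, "az": 0}]'

```text
clock: 9.95
tcp_pos: [0.5151, 0.1784, 0.2759]
orientation: [3.12, 0.369, -0.0]
contact_force: [-0.2, 0.1, -5.6]
grip_width: 0.0206
gripper_force: 82.2
```

Run:
```python
from tray import *
to((0.5158,0.1785,0.2391),13.5); hts(); frames(3)
bar("side",(240,175,310,250),(0.085,.14)); bar("top",(255,170,340,240),(0.085,.14))
```

```text
t 10.05 tcp [0.515  0.1784 0.2757] yaw 13.51 zaxis [-2.e-04 -1.e-04 -1.e+00] F [-0.28  0.41 -5.04] w 0.0206
 shift current axes mm [ 0.8  0.  36.6]  in axes after turn [ 0.8  0.  36.6]
 turn rv deg [0.   0.01 0.01]
bar top z (side) [0.1037 0.1076] 186
Fz -6.19 0.93
side 109 z 0.1038 rect [511.5 193. ] [16.3 91. ] 13.5 fit ctr [0.5115 0.1942] yaw 13.11 len 0.091
top 84 z 0.1044 rect [502.8 212.5] [12.1 50.1] 10.9 fit ctr [0.5037 0.2135] yaw 12.77 len 0.0499
```

Request:
arm_command --rows '[{"fingers": -1, "x": 0, "y": 0, "z": -0.0015, "ax": 0, "ay": 0, "az": 0}, {"fingers": -1, "x": 0, "y": 0, "z": -0.002, "ax": 0, "ay": 0, "az": 0}, {"fingers": -1, "x": 0, "y": 0, "z": -0.002, "ax": 0, "ay": 0, "az": 0}, {"fingers": -1, "x": 0, "y": 0, "z": -0.002, "ax": 0, "ay": 0, "az": 0}, {"fingers": -1, "x": 0, "y": 0, "z": -0.0015, "ax": 0, "ay": 0, "az": 0}, {"fingers": -1, "x": 0, "y": 0, "z": -0.001, "ax": 0, "ay": 0, "az": 0}, {"fingers": -1, "x": 0, "y": 0, "z": 0, "ax": 0, "ay": 0, "az": 0}]'

```text
clock: 10.78
tcp_pos: [0.5152, 0.1785, 0.2861]
orientation: [-3.12, -0.369, -0.001]
contact_force: [0.6, 0.3, -6.3]
grip_width: 0.0208
gripper_force: 82.2
```

Run:
```python
from tray import *
to((0.5158,0.1785,0.2391),13.5); hts(); frames(3)
bar("side",(240,175,310,250),(0.085,.14)); bar("top",(255,170,340,240),(0.085,.14))
```

```text
t 10.88 tcp [0.5151 0.1784 0.2858] yaw 13.5 zaxis [ 1.e-04 -1.e-04 -1.e+00] F [-0.06  1.03 -5.45] w 0.0209
 shift current axes mm [ 0.7  0.  46.7]  in axes after turn [ 0.7  0.  46.7]
 turn rv deg [ 0. -0.  0.]
bar top z (side) [0.1118 0.1169] 220
Fz -6.08 0.46
side 105 z 0.1127 rect [511.6 191.9] [17.5 93.7] 12.2 fit ctr [0.5118 0.1933] yaw 12.04 len 0.0937
top 85 z 0.1147 rect [503.4 212.7] [12.2 49.3] 10.2 fit ctr [0.5042 0.2135] yaw 12.34 len 0.0492
```

The carrier now hangs about 10 mm clear. I'll hold it still for over a second and check that it's level.

Request:
arm_command --rows '[{"fingers": -1, "x": 0, "y": 0, "z": 0, "ax": 0, "ay": 0, "az": 0}, {"fingers": -1, "x": 0, "y": 0, "z": 0, "ax": 0, "ay": 0, "az": 0}, {"fingers": -1, "x": 0, "y": 0, "z": 0, "ax": 0, "ay": 0, "az": 0}, {"fingers": -1, "x": 0, "y": 0, "z": 0, "ax": 0, "ay": 0, "az": 0}, {"fingers": -1, "x": 0, "y": 0, "z": 0, "ax": 0, "ay": 0, "az": 0}, {"fingers": -1, "x": 0, "y": 0, "z": 0, "ax": 0, "ay": 0, "az": 0}, {"fingers": -1, "x": 0, "y": 0, "z": 0, "ax": 0, "ay": 0, "az": 0}, {"fingers": -1, "x": 0, "y": 0, "z": 0, "ax": 0, "ay": 0, "az": 0}]'

```text
clock: 11.7
tcp_pos: [0.5151, 0.1784, 0.2858]
orientation: [-3.12, -0.369, -0.0]
contact_force: [-0.3, 0.0, -6.2]
grip_width: 0.0206
gripper_force: 82.2
```

```bash
cat > lev.py <<'E'
from tray import *
# orange pixels of the carrier in both views: heights; bar slope along its length; tray-rim slopes
def lev(c,yaw,dz,boxes):
    a=np.radians(yaw);X=np.array([np.cos(a),np.sin(a)]);Y=np.array([-np.sin(a),np.cos(a)])
    for n,b in boxes.items():
        W=C[n]; q=(W[...,:2]-c); lx=q@X; ly=q@Y; z=W[...,2]-dz
        ins=(abs(lx)<.052)&(abs(ly)<.067)
        bm=ins&(abs(z-.1035)<.012)&(abs(lx)<.015)
        rm=ins&(z>.014)&(z<.030)&((abs(lx)>.040)|(abs(ly)>.054))
        for t,m in(("bar",bm),("rim",rm)):
            if m.sum()<20: continue
            A=np.c_[lx[m],ly[m],np.ones(m.sum())]; s=np.linalg.lstsq(A,z[m]+dz,rcond=None)[0]
            print(n,t,m.sum(),"slope x,y deg",np.degrees(s[:2]).round(2),"z0",s[2].round(4),"lx,ly mid",lx[m].mean().round(4),((ly[m].max()+ly[m].min())/2).round(4))
E
python3 - <<'E'
from lev import *
to((0.5158,0.1785,0.2391),13.5)
lev(np.array([.5155,.1785]),13.5,.010,{"side":0,"top":0})
f={n:dict(np.load(n+"0.npz")) for n in("top","side")}
print("before"); 
for n in f: C[n]=cloud(f[n])
lev(np.array([.5155,.1785]),13.5,0,{"side":0,"top":0})
E
```

```text
t 11.8 tcp [0.5151 0.1784 0.2858] yaw 13.5 zaxis [-0. -0. -1.] F [ 0.35  0.45 -6.28] w 0.0208
 shift current axes mm [ 0.7  0.1 46.7]  in axes after turn [ 0.7  0.1 46.7]
 turn rv deg [0. 0. 0.]
side bar 183 slope x,y deg [1.   0.08] z0 0.1124 lx,ly mid -0.0003 0.0004
side rim 362 slope x,y deg [0.66 0.01] z0 0.0306 lx,ly mid -0.0019 0.0013
top bar 86 slope x,y deg [10.25  3.35] z0 0.1122 lx,ly mid -0.0031 0.0329
top rim 131 slope x,y deg [-0.8   1.13] z0 0.0307 lx,ly mid -0.0359 0.0137
before
side bar 160 slope x,y deg [13.46 -0.57] z0 0.1019 lx,ly mid 0.0023 -0.0015
side rim 327 slope x,y deg [ 0.74 -0.7 ] z0 0.0206 lx,ly mid 0.0016 0.0006
top bar 209 slope x,y deg [6.8  0.33] z0 0.1033 lx,ly mid -0.0009 0.0007
top rim 295 slope x,y deg [-0.16  0.29] z0 0.0212 lx,ly mid -0.0039 0.0011
```

It's level to within 1°, raised 10 mm, and was held for over a second. I'll raise it 5 mm more for clearance over the mat and then carry it across smoothly.

Request:
arm_command --rows '[{"fingers": -1, "x": 0, "y": 0, "z": 0, "ax": 0, "ay": 0, "az": 0}, {"fingers": -1, "x": 0, "y": 0, "z": 0, "ax": 0, "ay": 0, "az": 0}, {"fingers": -1, "x": 0, "y": 0, "z": 0, "ax": 0, "ay": 0, "az": 0}, {"fingers": -1, "x": 0, "y": 0, "z": 0, "ax": 0, "ay": 0, "az": 0}, {"fingers": -1, "x": 0, "y": 0, "z": -0.001, "ax": 0, "ay": 0, "az": 0}, {"fingers": -1, "x": 0, "y": 0, "z": -0.0015, "ax": 0, "ay": 0, "az": 0}, {"fingers": -1, "x": 0, "y": 0, "z": -0.0015, "ax": 0, "ay": 0, "az": 0}, {"fingers": -1, "x": 0, "y": 0, "z": -0.001, "ax": 0, "ay": 0, "az": 0}, {"fingers": -1, "x": 0, "y": 0, "z": 0, "ax": 0, "ay": 0, "az": 0}, {"fingers": -1, "x": 0, "y": 0, "z": 0, "ax": 0, "ay": 0, "az": 0}]'

```text
clock: 12.63
tcp_pos: [0.5152, 0.1784, 0.2909]
orientation: [-3.12, -0.369, -0.001]
contact_force: [0.0, 0.6, -6.4]
grip_width: 0.0208
gripper_force: 82.2
```

Request:
arm_command --rows '[{"fingers": -1, "x": 0.00024, "y": -0.00097, "z": 0, "ax": 0, "ay": 0, "az": 0}, {"fingers": -1, "x": 0.00048, "y": -0.00194, "z": 0, "ax": 0, "ay": 0, "az": 0}, {"fingers": -1, "x": 0.00073, "y": -0.00291, "z": 0, "ax": 0, "ay": 0, "az": 0}, {"fingers": -1, "x": 0.00097, "y": -0.00388, "z": 0, "ax": 0, "ay": 0, "az": 0}, {"fingers": -1, "x": 0.00121, "y": -0.00485, "z": 0, "ax": 0, "ay": 0, "az": 0}, {"fingers": -1, "x": 0.00145, "y": -0.00582, "z": 0, "ax": 0, "ay": 0, "az": 0}, {"fingers": -1, "x": 0.0017, "y": -0.00679, "z": 0, "ax": 0, "ay": 0, "az": 0}, {"fingers": -1, "x": 0.00194, "y": -0.00776, "z": 0, "ax": 0, "ay": 0, "az": 0}, {"fingers": -1, "x": 0.00218, "y": -0.00873, "z": 0, "ax": 0, "ay": 0, "az": 0}, {"fingers": -1, "x": 0.00242, "y": -0.0097, "z": 0, "ax": 0, "ay": 0, "az": 0}]'

```text
clock: 13.47
tcp_pos: [0.5156, 0.2343, 0.2907]
orientation: [3.12, 0.369, -0.0]
contact_force: [0.5, -0.2, -5.0]
grip_width: 0.0207
gripper_force: 82.1
```

Request:
arm_command --rows '[{"fingers": -1, "x": 0.00242, "y": -0.0097, "z": 0, "ax": 0, "ay": 0, "az": 0}, {"fingers": -1, "x": 0.00242, "y": -0.0097, "z": 0, "ax": 0, "ay": 0, "az": 0}, {"fingers": -1, "x": 0.00242, "y": -0.0097, "z": 0, "ax": 0, "ay": 0, "az": 0}, {"fingers": -1, "x": 0.00242, "y": -0.0097, "z": 0, "ax": 0, "ay": 0, "az": 0}, {"fingers": -1, "x": 0.00242, "y": -0.0097, "z": 0, "ax": 0, "ay": 0, "az": 0}, {"fingers": -1, "x": 0.00242, "y": -0.0097, "z": 0, "ax": 0, "ay": 0, "az": 0}, {"fingers": -1, "x": 0.00242, "y": -0.0097, "z": 0, "ax": 0, "ay": 0, "az": 0}, {"fingers": -1, "x": 0.00242, "y": -0.0097, "z": 0, "ax": 0, "ay": 0, "az": 0}]'

```text
clock: 14.13
tcp_pos: [0.5163, 0.3144, 0.2908]
orientation: [3.12, 0.369, 0.0]
contact_force: [0.1, 0.7, -7.3]
grip_width: 0.0206
gripper_force: 82.1
```

Request:
arm_command --rows '[{"fingers": -1, "x": 0.00242, "y": -0.0097, "z": 0, "ax": 0, "ay": 0, "az": 0}, {"fingers": -1, "x": 0.00242, "y": -0.0097, "z": 0, "ax": 0, "ay": 0, "az": 0}, {"fingers": -1, "x": 0.00242, "y": -0.0097, "z": 0, "ax": 0, "ay": 0, "az": 0}, {"fingers": -1, "x": 0.00242, "y": -0.0097, "z": 0, "ax": 0, "ay": 0, "az": 0}, {"fingers": -1, "x": 0.00242, "y": -0.0097, "z": 0, "ax": 0, "ay": 0, "az": 0}, {"fingers": -1, "x": 0.00242, "y": -0.0097, "z": 0, "ax": 0, "ay": 0, "az": 0}, {"fingers": -1, "x": 0.00242, "y": -0.0097, "z": 0, "ax": 0, "ay": 0, "az": 0}, {"fingers": -1, "x": 0.00242, "y": -0.0097, "z": 0, "ax": 0, "ay": 0, "az": 0}]'

```text
clock: 14.8
tcp_pos: [0.517, 0.3943, 0.2908]
orientation: [3.12, 0.369, -0.0]
contact_force: [-0.3, 0.5, -6.2]
grip_width: 0.0207
gripper_force: 82.1
```

Request:
arm_command --rows '[{"fingers": -1, "x": 0.00218, "y": -0.00873, "z": 0, "ax": 0, "ay": 0, "az": 0}, {"fingers": -1, "x": 0.00194, "y": -0.00776, "z": 0, "ax": 0, "ay": 0, "az": 0}, {"fingers": -1, "x": 0.0017, "y": -0.00679, "z": 0, "ax": 0, "ay": 0, "az": 0}, {"fingers": -1, "x": 0.00145, "y": -0.00582, "z": 0, "ax": 0, "ay": 0, "az": 0}, {"fingers": -1, "x": 0.00121, "y": -0.00485, "z": 0, "ax": 0, "ay": 0, "az": 0}, {"fingers": -1, "x": 0.00097, "y": -0.00388, "z": 0, "ax": 0, "ay": 0, "az": 0}, {"fingers": -1, "x": 0.00073, "y": -0.00291, "z": 0, "ax": 0, "ay": 0, "az": 0}, {"fingers": -1, "x": 0.00048, "y": -0.00194, "z": 0, "ax": 0, "ay": 0, "az": 0}, {"fingers": -1, "x": 0.00024, "y": -0.00097, "z": 0, "ax": 0, "ay": 0, "az": 0}, {"fingers": -1, "x": 0, "y": 0, "z": 0, "ax": 0, "ay": 0, "az": 0}]'

```text
clock: 15.63
tcp_pos: [0.5174, 0.4383, 0.2908]
orientation: [3.12, 0.369, 0.0]
contact_force: [-0.4, 0.7, -5.3]
grip_width: 0.0207
gripper_force: 82.1
```

Run:
```python
from lev import *
to((0.5175,0.440,0.2801),13.5)
lev(np.array([.5175,.440]),13.5,.015,{"side":0,"top":0})
m=sel("side",(240,150,310,250),(12,60,40),(32,255,255),(0.03,0.14))
b=sel("side",(140,180,280,340),(60,100,40),(90,255,200),(-.005,.012)); P=C["side"][b]; print("mat vis",len(P),P.min(0).round(3),P.max(0).round(3))
save(F["side"],'s5.png',(140,160,300,330),3.5)
```

```text
t 15.73 tcp [0.5175 0.438  0.2908] yaw 13.48 zaxis [ 0.e+00 -3.e-04 -1.e+00] F [ 0.09 -0.84 -6.25] w 0.0207
 shift current axes mm [ 0.4 -1.9 10.7]  in axes after turn [ 0.4 -1.9 10.7]
 turn rv deg [ 0.02  0.   -0.02]
side bar 292 slope x,y deg [3.12 0.4 ] z0 0.1172 lx,ly mid -0.0016 -0.0035
side rim 629 slope x,y deg [0.15 0.35] z0 0.035 lx,ly mid -0.0057 -0.0003
top rim 20 slope x,y deg [2.12 6.97] z0 0.0393 lx,ly mid 0.035 -0.0517
mat vis 809 [ 0.447  0.198 -0.002] [0.751 0.515 0.012]
```

View pics/s5.png

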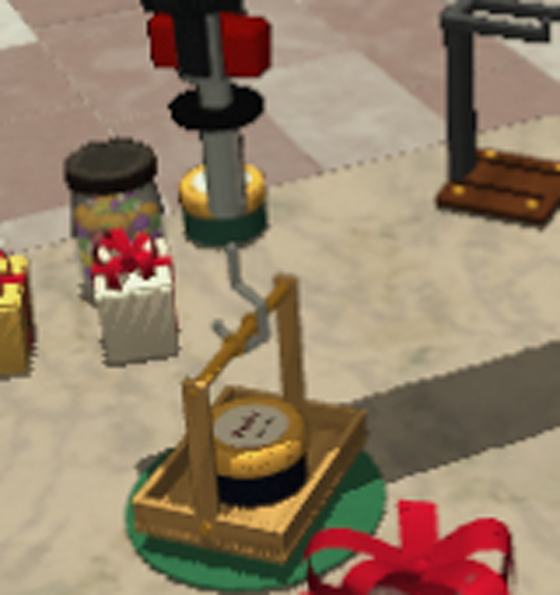

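The picture shows the carrier hanging level over the mat, its tray around (250,480). I'll nudge it 2 mm to centre it and set it down slowly, then lower the hook clear of the bar.

Request:
arm_command --rows '[{"fingers": -1, "x": 0.0005, "y": -0.001, "z": 0, "ax": 0, "ay": 0, "az": 0}, {"fingers": -1, "x": 0.0005, "y": -0.001, "z": 0, "ax": 0, "ay": 0, "az": 0}, {"fingers": -1, "x": 0, "y": 0, "z": 0, "ax": 0, "ay": 0, "az": 0}, {"fingers": -1, "x": 0, "y": 0, "z": 0, "ax": 0, "ay": 0, "az": 0}, {"fingers": -1, "x": 0, "y": 0, "z": 0.001, "ax": 0, "ay": 0, "az": 0}, {"fingers": -1, "x": 0, "y": 0, "z": 0.001, "ax": 0, "ay": 0, "az": 0}, {"fingers": -1, "x": 0, "y": 0, "z": 0.001, "ax": 0, "ay": 0, "az": 0}, {"fingers": -1, "x": 0, "y": 0, "z": 0.001, "ax": 0, "ay": 0, "az": 0}, {"fingers": -1, "x": 0, "y": 0, "z": 0.001, "ax": 0, "ay": 0, "az": 0}, {"fingers": -1, "x": 0, "y": 0, "z": 0.001, "ax": 0, "ay": 0, "az": 0}]'

```text
clock: 16.57
tcp_pos: [0.5179, 0.4405, 0.2846]
orientation: [3.12, 0.369, -0.0]
contact_force: [0.3, 0.3, -5.9]
grip_width: 0.0206
gripper_force: 82.1
```

Request:
arm_command --rows '[{"fingers": -1, "x": 0, "y": 0, "z": 0.001, "ax": 0, "ay": 0, "az": 0}, {"fingers": -1, "x": 0, "y": 0, "z": 0.001, "ax": 0, "ay": 0, "az": 0}, {"fingers": -1, "x": 0, "y": 0, "z": 0.001, "ax": 0, "ay": 0, "az": 0}, {"fingers": -1, "x": 0, "y": 0, "z": 0.001, "ax": 0, "ay": 0, "az": 0}, {"fingers": -1, "x": 0, "y": 0, "z": 0.001, "ax": 0, "ay": 0, "az": 0}, {"fingers": -1, "x": 0, "y": 0, "z": 0.001, "ax": 0, "ay": 0, "az": 0}, {"fingers": -1, "x": 0, "y": 0, "z": 0.001, "ax": 0, "ay": 0, "az": 0}, {"fingers": -1, "x": 0, "y": 0, "z": 0.001, "ax": 0, "ay": 0, "az": 0}, {"fingers": -1, "x": 0, "y": 0, "z": 0.001, "ax": 0, "ay": 0, "az": 0}, {"fingers": -1, "x": 0, "y": 0, "z": 0.001, "ax": 0, "ay": 0, "az": 0}]'

```text
clock: 17.4
tcp_pos: [0.5179, 0.4407, 0.2748]
orientation: [-3.119, -0.369, -0.0]
contact_force: [0.6, 0.3, -5.5]
grip_width: 0.0207
gripper_force: 82.1
```

Request:
arm_command --rows '[{"fingers": -1, "x": 0, "y": 0, "z": 0.002, "ax": 0, "ay": 0, "az": 0}, {"fingers": -1, "x": 0, "y": 0, "z": 0.003, "ax": 0, "ay": 0, "az": 0}, {"fingers": -1, "x": 0, "y": 0, "z": 0.003, "ax": 0, "ay": 0, "az": 0}, {"fingers": -1, "x": 0, "y": 0, "z": 0.003, "ax": 0, "ay": 0, "az": 0}, {"fingers": -1, "x": 0, "y": 0, "z": 0.003, "ax": 0, "ay": 0, "az": 0}, {"fingers": -1, "x": 0, "y": 0, "z": 0.003, "ax": 0, "ay": 0, "az": 0}, {"fingers": -1, "x": 0, "y": 0, "z": 0.003, "ax": 0, "ay": 0, "az": 0}, {"fingers": -1, "x": 0, "y": 0, "z": 0.003, "ax": 0, "ay": 0, "az": 0}, {"fingers": -1, "x": 0, "y": 0, "z": 0.003, "ax": 0, "ay": 0, "az": 0}, {"fingers": -1, "x": 0, "y": 0, "z": 0.003, "ax": 0, "ay": 0, "az": 0}]'

```text
clock: 18.23
tcp_pos: [0.5181, 0.4404, 0.2457]
orientation: [3.12, 0.369, 0.001]
contact_force: [-0.5, 0.3, -2.2]
grip_width: 0.0207
gripper_force: 82.7
```

Request:
arm_command --rows '[{"fingers": -1, "x": 0, "y": 0, "z": 0.003, "ax": 0, "ay": 0, "az": 0}, {"fingers": -1, "x": 0, "y": 0, "z": 0.003, "ax": 0, "ay": 0, "az": 0}, {"fingers": -1, "x": 0, "y": 0, "z": 0.003, "ax": 0, "ay": 0, "az": 0}, {"fingers": -1, "x": 0, "y": 0, "z": 0.003, "ax": 0, "ay": 0, "az": 0}, {"fingers": -1, "x": 0, "y": 0, "z": 0.003, "ax": 0, "ay": 0, "az": 0}, {"fingers": -1, "x": 0, "y": 0, "z": 0.003, "ax": 0, "ay": 0, "az": 0}, {"fingers": -1, "x": 0, "y": 0, "z": 0.003, "ax": 0, "ay": 0, "az": 0}, {"fingers": -1, "x": 0, "y": 0, "z": 0, "ax": 0, "ay": 0, "az": 0}, {"fingers": -1, "x": 0, "y": 0, "z": 0, "ax": 0, "ay": 0, "az": 0}]'

```text
clock: 18.98
tcp_pos: [0.5178, 0.4404, 0.2245]
orientation: [3.12, 0.369, -0.001]
contact_force: [0.4, -0.5, -1.4]
grip_width: 0.0204
gripper_force: 82.7
```

Run:
```python
from lev import *
to((0.5175,0.440,0.2237),13.5); bar("side",(180,180,270,290),(.09,.12)); bar("top",(160,170,240,240),(.09,.12))
lev(np.array([.5175,.440]),13.5,.003,{"side":0,"top":0})
```

```text
t 19.08 tcp [0.518  0.4406 0.225 ] yaw 13.51 zaxis [ 2.e-04  2.e-04 -1.e+00] F [ 0.3  -0.68 -1.68] w 0.0209
 shift current axes mm [-0.6  0.5  1.3]  in axes after turn [-0.6  0.5  1.3]
 turn rv deg [-0.01 -0.02  0.01]
side 147 z 0.1053 rect [512.7 463.8] [14.4 71.6] 12.0 fit ctr [0.5108 0.4661] yaw 12.27 len 0.0716Traceback (most recent call last):
  File "<stdin>", line 2, in <module>
  File "bar.py", line 5, in bar
    m=comp(sel(n,box,(12,90,60),(32,255,255),z)); P=C[n][m]; zc=np.median(P[:,2]); P=P[abs(P[:,2]-zc)<0.006]
  File "bar.py", line 3, in comp
    k,l,s,_=cv2.connectedComponentsWithStats(m.astype(np.uint8)); return l==1+np.argmax(s[1:,4])
                                                                              ~~~~~~~~~^^^^^^^^^
    return _wrapfunc(a, 'argmax', axis=axis, out=out, **kwds)
    return bound(*args, **kwds)
ValueError: attempt to get argmax of an empty sequence
```

The carrier is on the mat (bar at 0.105) and the wrist force shows the scale is unloaded. I'll back the hook out towards -x and then rise.

Request:
arm_command --rows '[{"fingers": -1, "x": 0, "y": 0, "z": 0.001, "ax": 0, "ay": 0, "az": 0}, {"fingers": -1, "x": -0.003, "y": 0, "z": 0, "ax": 0, "ay": 0, "az": 0}, {"fingers": -1, "x": -0.005, "y": 0, "z": 0, "ax": 0, "ay": 0, "az": 0}, {"fingers": -1, "x": -0.005, "y": 0, "z": 0, "ax": 0, "ay": 0, "az": 0}, {"fingers": -1, "x": -0.005, "y": 0, "z": 0, "ax": 0, "ay": 0, "az": 0}, {"fingers": -1, "x": -0.005, "y": 0, "z": 0, "ax": 0, "ay": 0, "az": 0}, {"fingers": -1, "x": -0.006, "y": 0, "z": 0, "ax": 0, "ay": 0, "az": 0}, {"fingers": -1, "x": -0.008, "y": 0, "z": 0, "ax": 0, "ay": 0, "az": 0}, {"fingers": -1, "x": -0.008, "y": 0, "z": 0, "ax": 0, "ay": 0, "az": 0}, {"fingers": -1, "x": -0.005, "y": 0, "z": 0, "ax": 0, "ay": 0, "az": 0}]'

```text
clock: 19.92
tcp_pos: [0.4678, 0.4287, 0.2239]
orientation: [3.12, 0.371, -0.001]
contact_force: [0.3, 0.1, -2.3]
grip_width: 0.0208
gripper_force: 82.7
```

Run:
```python
from lev import *
to((0.5815,0.0433,0.325),13.5); bar("side",(180,180,270,290),(.09,.12))
lev(np.array([.5175,.440]),13.5,.003,{"side":0,"top":0})
```

```text
t 20.02 tcp [0.468  0.4289 0.224 ] yaw 13.58 zaxis [-1.e-04 -2.e-04 -1.e+00] F [ 0.43  0.52 -2.69] w 0.0209
 shift current axes mm [  19.7  401.5 -100.9]  in axes after turn [  20.3  401.4 -101. ]
 turn rv deg [0.01 0.01 0.08]
side 242 z 0.1059 rect [518.6 441.8] [ 15.1 120.6] 13.9 fit ctr [0.5164 0.4408] yaw 12.64 len 0.1208
side bar 277 slope x,y deg [12.23 -0.97] z0 0.1055 lx,ly mid -0.0005 0.0013
side rim 617 slope x,y deg [ 0.29 -0.46] z0 0.0231 lx,ly mid -0.0037 -0.0005
top bar 142 slope x,y deg [11.41  0.12] z0 0.1068 lx,ly mid -0.0022 -0.0217
top rim 170 slope x,y deg [-0.36  0.36] z0 0.0247 lx,ly mid 0.0065 -0.0005
```

The bar is clear and the carrier stands upright within about 2 mm of the mat's centre. Next I'll rise and carry the scale back over the fork.

Request:
arm_command --rows '[{"fingers": -1, "x": 0, "y": 0, "z": -0.004, "ax": 0, "ay": 0, "az": 0}, {"fingers": -1, "x": 0, "y": 0, "z": -0.008, "ax": 0, "ay": 0, "az": 0}, {"fingers": -1, "x": 0, "y": 0, "z": -0.013, "ax": 0, "ay": 0, "az": 0}, {"fingers": -1, "x": 0, "y": 0, "z": -0.016, "ax": 0, "ay": 0, "az": 0}, {"fingers": -1, "x": 0, "y": 0, "z": -0.016, "ax": 0, "ay": 0, "az": 0}, {"fingers": -1, "x": 0, "y": 0, "z": -0.016, "ax": 0, "ay": 0, "az": 0}, {"fingers": -1, "x": 0, "y": 0, "z": -0.014, "ax": 0, "ay": 0, "az": 0}, {"fingers": -1, "x": 0, "y": 0, "z": -0.01, "ax": 0, "ay": 0, "az": 0}, {"fingers": -1, "x": 0, "y": 0, "z": -0.004, "ax": 0, "ay": 0, "az": 0}, {"fingers": -1, "x": 0.00025, "y": 0.005, "z": 0, "ax": 0, "ay": 0, "az": 0}]'

```text
clock: 20.85
tcp_pos: [0.4705, 0.4254, 0.3264]
orientation: [-3.117, -0.371, -0.003]
contact_force: [-1.1, 0.8, -1.8]
grip_width: 0.0208
gripper_force: 82.7
```

Request:
arm_command --rows '[{"fingers": -1, "x": 0.0005, "y": 0.01, "z": 0, "ax": 0, "ay": 0, "az": 0}, {"fingers": -1, "x": 0.00076, "y": 0.015, "z": 0, "ax": 0, "ay": 0, "az": 0}, {"fingers": -1, "x": 0.001, "y": 0.02, "z": 0, "ax": 0, "ay": 0, "az": 0}, {"fingers": -1, "x": 0.001, "y": 0.02, "z": 0, "ax": 0, "ay": 0, "az": 0}, {"fingers": -1, "x": 0.001, "y": 0.02, "z": 0, "ax": 0, "ay": 0, "az": 0}, {"fingers": -1, "x": 0.001, "y": 0.02, "z": 0, "ax": 0, "ay": 0, "az": 0}, {"fingers": -1, "x": 0.001, "y": 0.02, "z": 0, "ax": 0, "ay": 0, "az": 0}, {"fingers": -1, "x": 0.001, "y": 0.02, "z": 0, "ax": 0, "ay": 0, "az": 0}, {"fingers": -1, "x": 0.001, "y": 0.02, "z": 0, "ax": 0, "ay": 0, "az": 0}, {"fingers": -1, "x": 0.001, "y": 0.02, "z": 0, "ax": 0, "ay": 0, "az": 0}]'

```text
clock: 21.68
tcp_pos: [0.5231, 0.243, 0.3238]
orientation: [3.119, 0.366, -0.002]
contact_force: [0.2, 0.4, -1.1]
grip_width: 0.0208
gripper_force: 82.7
```

Request:
arm_command --rows '[{"fingers": -1, "x": 0.001, "y": 0.02, "z": 0, "ax": 0, "ay": 0, "az": 0}, {"fingers": -1, "x": 0.001, "y": 0.02, "z": 0, "ax": 0, "ay": 0, "az": 0}, {"fingers": -1, "x": 0.001, "y": 0.02, "z": 0, "ax": 0, "ay": 0, "az": 0}, {"fingers": -1, "x": 0.001, "y": 0.02, "z": 0, "ax": 0, "ay": 0, "az": 0}, {"fingers": -1, "x": 0.001, "y": 0.02, "z": 0, "ax": 0, "ay": 0, "az": 0}, {"fingers": -1, "x": 0.001, "y": 0.02, "z": 0, "ax": 0, "ay": 0, "az": 0}, {"fingers": -1, "x": 0.001, "y": 0.02, "z": 0, "ax": 0, "ay": 0, "az": 0}, {"fingers": -1, "x": 0.001, "y": 0.02, "z": 0, "ax": 0, "ay": 0, "az": 0}, {"fingers": -1, "x": 0.001, "y": 0.02, "z": 0, "ax": 0, "ay": 0, "az": 0}]'

```text
clock: 22.43
tcp_pos: [0.5731, 0.0702, 0.3239]
orientation: [3.119, 0.366, -0.003]
contact_force: [-0.7, 0.2, -1.3]
grip_width: 0.0205
gripper_force: 82.7
```

Request:
arm_command --rows '[{"fingers": -1, "x": 0.00076, "y": 0.015, "z": 0, "ax": 0, "ay": 0, "az": 0}, {"fingers": -1, "x": 0.0005, "y": 0.01, "z": 0, "ax": 0, "ay": 0, "az": 0}, {"fingers": -1, "x": 0.00025, "y": 0.005, "z": 0, "ax": 0, "ay": 0, "az": 0}, {"fingers": -1, "x": 0, "y": 0, "z": 0, "ax": 0, "ay": 0, "az": 0}, {"fingers": -1, "x": 0, "y": 0, "z": 0, "ax": 0, "ay": 0, "az": 0}]'

```text
clock: 22.85
tcp_pos: [0.5818, 0.0449, 0.3246]
orientation: [-3.119, -0.37, 0.001]
contact_force: [0.2, 0.8, -1.4]
grip_width: 0.0207
gripper_force: 82.7
```

Run:
```python
from h import *
to((0.5817,0.043,0.325),13.5)
```

```text
t 22.85 tcp [0.5818 0.0449 0.3246] yaw 13.52 zaxis [-6.e-04  4.e-04 -1.e+00] F [ 0.23  0.79 -1.37] w 0.0207
 shift current axes mm [-0.5  1.8 -0.4]  in axes after turn [-0.5  1.8 -0.4]
 turn rv deg [-0.03  0.03  0.02]
```

Request:
arm_command --rows '[{"fingers": -1, "x": -0.0004, "y": 0.0018, "z": 0.004, "ax": 0, "ay": 0, "az": 0}, {"fingers": -1, "x": 0, "y": 0, "z": 0.009, "ax": 0, "ay": 0, "az": 0}, {"fingers": -1, "x": 0, "y": 0, "z": 0.015, "ax": 0, "ay": 0, "az": 0}, {"fingers": -1, "x": 0, "y": 0, "z": 0.018, "ax": 0, "ay": 0, "az": 0}, {"fingers": -1, "x": 0, "y": 0, "z": 0.018, "ax": 0, "ay": 0, "az": 0}, {"fingers": -1, "x": 0, "y": 0, "z": 0.018, "ax": 0, "ay": 0, "az": 0}, {"fingers": -1, "x": 0, "y": 0, "z": 0.016, "ax": 0, "ay": 0, "az": 0}, {"fingers": -1, "x": 0, "y": 0, "z": 0.014, "ax": 0, "ay": 0, "az": 0}, {"fingers": -1, "x": 0, "y": 0, "z": 0.01, "ax": 0, "ay": 0, "az": 0}, {"fingers": -1, "x": 0, "y": 0, "z": 0.005, "ax": 0, "ay": 0, "az": 0}]'

```text
clock: 23.68
tcp_pos: [0.5811, 0.0432, 0.1957]
orientation: [-3.119, -0.371, 0.004]
contact_force: [0.3, -0.2, -1.7]
grip_width: 0.0207
gripper_force: 82.7
```

Request:
arm_command --rows '[{"fingers": -1, "x": 0, "y": 0, "z": 0.003, "ax": 0, "ay": 0, "az": 0}, {"fingers": -1, "x": 0, "y": 0, "z": 0, "ax": 0, "ay": 0, "az": 0}, {"fingers": -1, "x": 0, "y": 0, "z": 0, "ax": 0, "ay": 0, "az": 0}]'

```text
clock: 23.93
tcp_pos: [0.5826, 0.0429, 0.1954]
orientation: [3.12, 0.37, 0.002]
contact_force: [0.0, 0.7, -1.4]
grip_width: 0.0208
gripper_force: 82.7
```

Run:
```python
from h import *
to((0.5817,0.043,0.1916),13.5)
```

```text
t 23.93 tcp [0.5826 0.0429 0.1954] yaw 13.52 zaxis [ 1.e-03  1.e-04 -1.e+00] F [ 0.04  0.67 -1.4 ] w 0.0208
 shift current axes mm [-0.8 -0.3  3.8]  in axes after turn [-0.8 -0.3  3.8]
 turn rv deg [ 0.01 -0.06  0.02]
```

Request:
arm_command --rows '[{"fingers": -1, "x": 0, "y": 0, "z": 0.001, "ax": 0, "ay": 0, "az": 0}, {"fingers": -1, "x": 0, "y": 0, "z": 0.001, "ax": 0, "ay": 0, "az": 0}, {"fingers": -1, "x": 0, "y": 0, "z": 0.001, "ax": 0, "ay": 0, "az": 0}, {"fingers": -1, "x": 0, "y": 0, "z": 0, "ax": 0, "ay": 0, "az": 0}, {"fingers": -1, "x": 0, "y": 0, "z": 0, "ax": 0, "ay": 0, "az": 0}, {"fingers": -1, "x": 0, "y": 0, "z": 0, "ax": 0, "ay": 0, "az": 0}]' --grip_force 60

```text
clock: 24.43
tcp_pos: [0.5822, 0.0427, 0.1919]
orientation: [3.12, 0.369, 0.0]
contact_force: [-0.7, -0.2, -1.4]
grip_width: 0.0206
gripper_force: 82.7
```

Request:
arm_command --rows '[{"fingers": -1, "x": 0, "y": 0, "z": 0, "ax": 0, "ay": 0, "az": 0}, {"fingers": -1, "x": 0, "y": 0, "z": 0, "ax": 0, "ay": 0, "az": 0}, {"fingers": -1, "x": 0, "y": 0, "z": 0, "ax": 0, "ay": 0, "az": 0}]'

```text
clock: 24.68
tcp_pos: [0.5822, 0.0427, 0.1919]
orientation: [3.12, 0.369, 0.0]
contact_force: [0.4, 0.2, -2.1]
grip_width: 0.0208
gripper_force: 82.7
```

Request:
arm_command --rows '[{"fingers": -1, "x": 0, "y": 0, "z": 0.0005, "ax": 0, "ay": 0, "az": 0}, {"fingers": -1, "x": 0, "y": 0, "z": 0.0005, "ax": 0, "ay": 0, "az": 0}, {"fingers": -1, "x": 0, "y": 0, "z": 0, "ax": 0, "ay": 0, "az": 0}, {"fingers": -1, "x": 0, "y": 0, "z": 0, "ax": 0, "ay": 0, "az": 0}]'

```text
clock: 25.02
tcp_pos: [0.5823, 0.0428, 0.1917]
orientation: [3.12, 0.369, 0.001]
contact_force: [-2.6, -0.3, 4.8]
grip_width: 0.0206
gripper_force: 83.9
```

Run:
```python
from tray import *
to((0.5817,0.043,0.1916),13.5); frames(4)
m=sel("side",(230,90,330,180),(0,150,60),(6,255,255),(0.16,0.23)); P=C["side"][m]; print(P.mean(0).round(4))
```

```text
t 25.12 tcp [0.5823 0.0428 0.1916] yaw 13.5 zaxis [ 5.e-04 -2.e-04 -1.e+00] F [-2.94 -0.32  5.42] w 0.0209
 shift current axes mm [-0.5 -0.4  0. ]  in axes after turn [-0.5 -0.4  0. ]
 turn rv deg [ 0.02 -0.02  0.  ]
Fz 5.27 0.26
[0.5775 0.051  0.1927]
```

Seated: z is 0.1916, the same as at the grasp, with about 5 N of support. I'll release slowly and retreat straight up.

Request:
arm_command --rows '[{"fingers": -0.5, "x": 0, "y": 0, "z": 0, "ax": 0, "ay": 0, "az": 0}, {"fingers": -0.35, "x": 0, "y": 0, "z": 0, "ax": 0, "ay": 0, "az": 0}, {"fingers": -0.2, "x": 0, "y": 0, "z": 0, "ax": 0, "ay": 0, "az": 0}, {"fingers": 0, "x": 0, "y": 0, "z": 0, "ax": 0, "ay": 0, "az": 0}, {"fingers": 0.3, "x": 0, "y": 0, "z": 0, "ax": 0, "ay": 0, "az": 0}, {"fingers": 0.6, "x": 0, "y": 0, "z": 0, "ax": 0, "ay": 0, "az": 0}, {"fingers": 0.6, "x": 0, "y": 0, "z": 0, "ax": 0, "ay": 0, "az": 0}, {"fingers": 0.6, "x": 0, "y": 0, "z": 0, "ax": 0, "ay": 0, "az": 0}]' --grip_force 20

```text
clock: 25.98
tcp_pos: [0.5822, 0.0427, 0.1908]
orientation: [3.12, 0.369, 0.0]
contact_force: [0.4, 0.6, -0.4]
grip_width: 0.0687
gripper_force: 0.0
```

Request:
arm_command --rows '[{"fingers": 0.6, "x": 0, "y": 0, "z": -0.005, "ax": 0, "ay": 0, "az": 0}, {"fingers": 0.6, "x": 0, "y": 0, "z": -0.015, "ax": 0, "ay": 0, "az": 0}, {"fingers": 0.6, "x": 0, "y": 0, "z": -0.02, "ax": 0, "ay": 0, "az": 0}, {"fingers": 0.6, "x": 0, "y": 0, "z": -0.025, "ax": 0, "ay": 0, "az": 0}, {"fingers": 0.6, "x": 0, "y": 0, "z": -0.025, "ax": 0, "ay": 0, "az": 0}, {"fingers": 0.6, "x": 0, "y": 0, "z": -0.02, "ax": 0, "ay": 0, "az": 0}, {"fingers": 0.6, "x": 0, "y": 0, "z": -0.01, "ax": 0, "ay": 0, "az": 0}, {"fingers": 0.6, "x": 0, "y": 0, "z": 0, "ax": 0, "ay": 0, "az": 0}]'

```text
clock: 26.65
tcp_pos: [0.5834, 0.0431, 0.3135]
orientation: [3.12, 0.369, 0.008]
contact_force: [0.4, -0.3, -0.8]
grip_width: 0.0685
gripper_force: 0.0
```

Run:
```python
from lev import *
to((0.5817,0.043,0.1916),13.5)
im=np.hstack([cv2.resize(F["side"]["frame"][100:220,230:350],(396,396)),cv2.resize(F["side"]["frame"][180:330,140:290],(396,396))])
cv2.imwrite("pics/end.png",im[:,:,::-1])
m=sel("side",(230,90,330,180),(0,150,60),(6,255,255),(0.16,0.23)); P=C["side"][m]; print("red",rect(P),P[:,2].max().round(4))
bar("side",(180,180,270,290),(.09,.12)); bar("top",(160,170,240,240),(.09,.12))
```

```text
t 26.75 tcp [0.5819 0.0426 0.3102] yaw 13.5 zaxis [-5.e-04 -2.e-04 -1.e+00] F [ 0.26  0.8  -0.1 ] w 0.0682
 shift current axes mm [ -0.   -0.4 118.6]  in axes after turn [-1.000e-01 -4.000e-01  1.186e+02]
 turn rv deg [0.   0.03 0.  ]
red (array([581.6,  47.3]), array([56.9, 22.9]), 15.7) 0.2031
side 244 z 0.1057 rect [518.8 440.6] [ 14.8 120.3] 13.2 fit ctr [0.5165 0.4405] yaw 12.71 len 0.1203
top 203 z 0.1067 rect [515.9 437.6] [ 13.6 117.2] 13.1 fit ctr [0.5157 0.4373] yaw 13.2 len 0.1172
```

View pics/end.png

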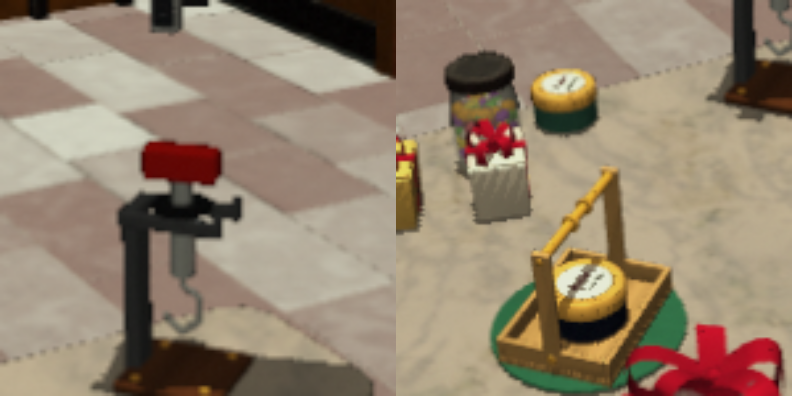

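The scale hangs upright in the fork (left half, ~(180,210)), the carrier stands upright in the middle of the mat (right half, ~(590,320)), and the gripper is clear. I'm handing in.

```bash
python3 -c "
from bench import r
print(r.hand_in())"
```

```text
the job is handed in; nothing more can be done
None
```

The job is handed in at about 27 s of the 72 s allowed, result not reported: I held the carrier level 10 mm up for over a second, set it upright within about 3 mm of the mat's centre, and hung the scale back in its fork.

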